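# Fit the toothed fence into the spice tray

## Robot

A 6-joint arm with a two-finger parallel gripper is mounted at the origin on a cart in front of the work surface, level with it; the furniture and walls round the work are solid. World frame = base frame: x ahead of the robot, y to its left, z up, the work surface at z = 0. Lengths are in m, angles in rad, forces in N, time in s.
With the tool pointing down it reaches from about 0.425 to 0.95 m from the base axis. Payload 3.5 kg.
Tool frame: the origin (TCP) lies on the centre line of the jaws, within the pads' length; the fingertips stand 14 mm ahead of it and the grasp point (between the pads) lies 5 mm behind it (ctrl.finger_overhang is the distance from the TCP to the fingertips, in m); z points along the fingers, y is the line along which they close (so a half turn about z gives the same grasp; the last joint's range is limited). The gripper opens to 85 mm and grips with 20 to 120 N. Pads are 22 mm wide; open, the fingers measure 114 mm over their backs; the gripper's body (76 mm by 85 mm) begins 54 mm behind the grasp point. The pads swing forward as they close: fully open they stand 13 mm farther back than shut.
Start: joints at [1.049, 0.286, 1.577, -0, 1.279, -0.15], TCP at [0.245, 0.629, 0.245] pointing down, gripper open.
Joint ranges: [-2.77, 2.77], [-0.9, 2.22], [0.21, 2.48], [-1.53, 4.67], [0.24, 2.81], [-2.84, 2.84]. Speed limits (rad/s): [2.79, 2.79, 3.14, 3.14, 3.14, 3.14].

## Interface

Orientations are given as a unit quaternion [x, y, z, w].
In Python, from plant import ctrl gives the robot as it stands.
- The arm moves only by the tool send_rows, never from a script. Its argument "moves" is text: rows parted by semicolons, each of 7 numbers parted by spaces: the turn, a rotation vector about the tool's x, y, z in units of 360 degrees (1.0 is 360 degrees), then the shift along the tool's x, y, z in units of 20 cm (1.0 is 20 cm), then the gripper's target within -1 to 1 (fully open at 1, half-way at 0, shut at -1). A call has 1 to 12 rows; each row is the pose to reach, as a shift and turn from the pose commanded when the call began, along the tool's axes at that moment, turning the shorter way round; what a row does not reach only later rows make up. A row lasts 1/8 s, in which the tool goes at most 62.5 mm and 10.7 degrees, less where a joint would pass 70% of its speed; a pose out of reach is approached as far as the arm can. A call with a number of a shift or a turn outside -1 to 1 is refused whole. A call with a gripper value outside its range is refused whole. The fingers move at their own pace and stop on an object; "newtons" is the grip in N (left out, the last holds). Time passes only in rows, so rows that repeat a pose let the fingers close. It gives the time, the measured TCP pose, the force, the opening and the grip force at its end, in the units of the state.
- ctrl.get_state(): the state, without advancing time (a new reading comes with each control period).
- ctrl.read_camera(name): name is "scene" or "top"; returns a dict with "image" (480x640x3 uint8, red, green, blue), "fovy" (degrees; the focal length in pixels is half the picture's height over the tangent of half this angle, whatever the lens; pixels are square), "cx", "cy" (the principal point, pixels), "extrinsics" (4x4, takes a point from camera to world coordinates). Camera axes: x right, y up, looking along -z (the intrinsics and any distortion apply to the point x, -y, -z); pixel columns grow to the right and rows downward; lengths in m; the calibration is good to about 2 mm. A picture is of the moment at which its call begins. There is no depth.
- ctrl.sign_off(): hands the job in; it is judged then, once.
The state is a dict: "time": time; "qpos": joint angles; "dq": joint speeds; "joint_efforts": joint torques, N m; "eef_pos": TCP position; "tcp_rot": TCP orientation; "contact_force": force on the tool from outside, world axes, zero at the start; "wrist_torque": the same for the moment, N m; "opening": opening from 0.0 (shut) to 1.0 (fully open); "finger_force": force on a finger pad.
Only numpy, scipy, OpenCV 4.12 (cv2) and the standard library are available. Lean on these libraries where they do the work, as an engineer would, in place of code of your own. Each camera call takes 0.05 s, during which the arm holds its last target. There are 200 camera calls.

## Task

Pick up the wooden fence that stands on the worktop and lower it upright onto the slotted rail in the spice tray, feeling along the rail until all five tongues drop into the five slots together. Then press it down gently, with about 10 N, so that it sits fully home on the rail, before letting go. Never bear down hard while the tongues are not in their slots - light pressure only, well under 35 N - and leave the spice jars in the tray standing where they are.

Things in the scene. Friction and masses are not known exactly. Their poses are not given: they have to be found in the camera images.
- fence_center (a point): Centre, half-way up, of the loose wooden fence: an upright bar 60 mm high, 170 mm long (along its y) over its round ends, 18 mm thick (x), z up, 0.1 to 0.21 kg. Its top is 30 mm above this point, its shoulder (lower edge, 20 mm thick) 14 mm below. It starts upright on its tongues on the worktop, and fits either way round. Grasp it across its thickness, mid-length, upper half.
- fence_tongue (a point): Middle of the under face of the fence's middle tongue, 30 mm below the fence's centre. Five tongues hang 16 mm below the shoulder, at -60, -30, 0, 30 and 60 mm along the fence's y; each is 8 mm along y and 14 mm along x.
- tray: Fixed spice tray, light wood, 190 mm (x) by 280 mm (y), floor 6 mm thick, walls 30 mm high; origin in the middle of its underside, z up. The slotted rail runs along its middle, parallel to y, between two cheeks 26 mm high. With the fence home, its shoulder rests on the rail and its centre is 47 mm above this origin; with the tongues still on top of the rail, about 63 mm.
- rail_line (a point): Point of the tray at x = y = 0, 33 mm up: level with the top of the darker slotted rail (36 mm wide, 190 long). Five slots at 30 mm pitch, each 10.4 mm along y, 20 along x, rims bevelled 1.5 mm. The middle slot is on this line but up to 8 mm from this point to the +y or -y side, not told: find it by feel. The rail yields downward on springy pads, 1 mm per 2.5 N, at most 5 mm.
- jar_1_center (a point): Centre (half-way up) of a spice jar with a wooden stopper, 41 mm in diameter and 96 mm tall, z up, standing loose in the +x +y corner of the tray; not to be disturbed.
- jar_2_center (a point): Centre (half-way up) of a spice jar with a wooden stopper, 41 mm in diameter and 96 mm tall, z up, standing loose in the +x -y corner of the tray; not to be disturbed.
- jar_3_center (a point): Centre (half-way up) of a spice jar with a wooden stopper, 41 mm in diameter and 96 mm tall, z up, standing loose in the -x -y corner of the tray; not to be disturbed.
Things that resemble listed ones, but are neither listed nor needed, are in the scene too. Of the things shaped like the part that bears fence_center, the wooden one is meant. What is shaped like the part that bears jar_3_center but purple is not meant.

How it is judged:
By the outcome, as a careful person would: the job done as asked, in the order asked, and still so for the second after the job is handed in, with the robot touching nothing.
It also fails if it takes over 61 s, if anything falls off the work surface, if the arm or the gripper's body presses on something with over 40 N, if the wrist force passes 120 N, or if a joint passes its speed limit or range.

## Working session

There is one attempt and no reset: what is moved stays moved. The work goes in short steps, Python scripts to look and compute and a tool call to move; the robot and the scene stay as the last step left them, time stands still between calls to the robot, and variables do not carry over. Pictures are saved under pics/ and viewed, at most 10 in all, crops included, and the job is handed in when it is done.

Besides the shell and the picture viewer there is one more tool, called after ">>>" as name(argument=value, ...) on one line, values as JSON. send_rows: Moves the arm, as the interface text tells. Its arguments: {"type":"object","properties":{"moves":{"type":"string"},"newtons":{"type":"number"}},"required":["moves"]}

```bash
mkdir -p pics
cat > h.py <<'E'
import numpy as np,cv2
from plant import ctrl
def snap(n,f):
    c=ctrl.read_camera(n); cv2.imwrite(f,c["image"][:,:,::-1]); np.savez(f"{n}.npz",**c); return c
def ray(n,u,v,z):
    c=np.load(f"{n}.npz"); f=240/np.tan(np.radians(float(c["fovy"]))/2)
    E=c["extrinsics"]; d=E[:3,:3]@np.array([(u-c["cx"])/f,-(v-c["cy"])/f,-1]); o=E[:3,3]
    return o+d*(z-o[2])/d[2]
def proj(n,p):
    c=np.load(f"{n}.npz"); f=240/np.tan(np.radians(float(c["fovy"]))/2)
    E=c["extrinsics"]; q=E[:3,:3].T@(np.array(p)-E[:3,3]); return c["cx"]+f*q[0]/-q[2], c["cy"]-f*q[1]/-q[2]
E
python3 - <<'E'
from h import *
for n in("scene","top"):
    c=snap(n,f"pics/{n}0.png"); print({k:(v if k!="image" else 0) for k,v in c.items()})
print(ctrl.get_state())
E
```

```text
{'image': 0, 'fovy': 42.567622033414274, 'cx': 307.9813942002674, 'cy': 239.4791351375847, 'extrinsics': array([[ 0.87455262,  0.21738209, -0.4334775 , -0.20388433],
       [-0.48465623,  0.36175073, -0.79639484, -1.2755745 ],
       [-0.01631117,  0.90657677,  0.42172564,  0.73143006],
       [ 0.        ,  0.        ,  0.        ,  1.        ]])}
{'image': 0, 'fovy': 44.043745958657865, 'cx': 318.57061765686444, 'cy': 237.1389743284111, 'extrinsics': array([[ 0.0139815 ,  0.98798391, -0.15392309,  0.17245095],
       [-0.99976537,  0.01636004,  0.01419692, -0.0465897 ],
       [ 0.01654452,  0.15368848,  0.98798084,  1.80446942],
       [ 0.        ,  0.        ,  0.        ,  1.        ]])}
{'time': 0.1, 'qpos': array([ 1.04901298e+00,  2.87144463e-01,  1.57804347e+00, -1.43077824e-05,
        1.27858035e+00, -1.49983991e-01]), 'dq': array([-0.00102665, -0.00219648, -0.00401892,  0.00053577, -0.00083426,
        0.00226019]), 'joint_efforts': array([ 1.37152874e-03, -4.07298303e+01, -2.93698704e+01, -1.49277221e-04,
        3.37111567e-03, -5.45309547e-06]), 'eef_pos': array([0.2449031 , 0.62839905, 0.24403355]), 'tcp_rot': array([ 1.84828645e-01,  9.82770161e-01, -1.02928583e-03, -3.52082502e-04]), 'contact_force': array([-0.16844798, -0.50560261,  0.23713082]), 'wrist_torque': array([-0.01980507,  0.04275941,  0.00359894]), 'finger_force': 0.0, 'opening': 0.9993579701132826}
```

View pics/top0.png

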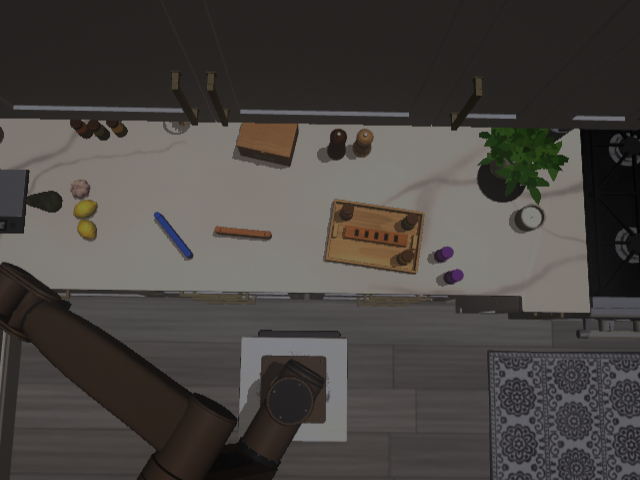

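View pics/scene0.png

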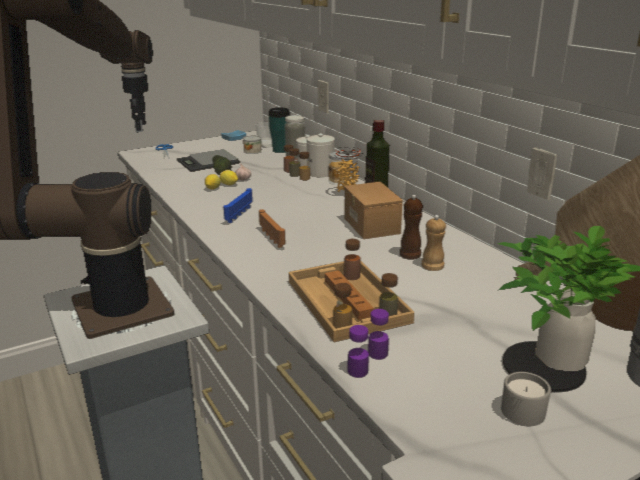

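Top view: the wooden fence is at about (243,232), the blue decoy at (173,235), and the tray at about (376,237) with its rail. The scene view agrees. I'll enlarge both.

Run:
```python
from h import *
a=cv2.imread("pics/top0.png")[195:277,208:432]; b=cv2.imread("pics/scene0.png")[200:340,250:420]
a=cv2.resize(a,None,fx=3.5,fy=3.5,interpolation=cv2.INTER_CUBIC); b=cv2.resize(b,None,fx=2,fy=2,interpolation=cv2.INTER_CUBIC)
im=np.zeros((a.shape[0]+b.shape[0],800,3),np.uint8); im[:a.shape[0],:a.shape[1]]=a; im[a.shape[0]:,:b.shape[1]]=b
im=cv2.convertScaleAbs(im,alpha=1.6)
cv2.imwrite("pics/crop1.png",im); print(im.shape,a.shape)
```

```text
(567, 800, 3) (287, 784, 3)
```

View pics/crop1.png

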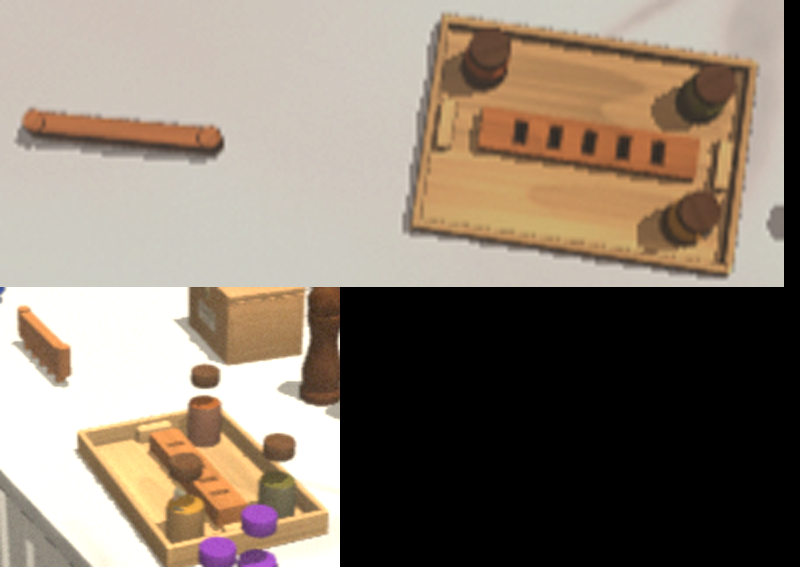

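The crop shows the fence's top from (24,121) to (221,139), the rail from (480,127) to (696,161), five slots at x=521…657, and jar stoppers near three tray corners.

Run:
```python
from h import *
t=lambda x,y,z: ray("top",208+(x+.5)/3.5-.5,195+(y+.5)/3.5-.5,z)
np.set_printoptions(precision=4,suppress=True)
f=[t(24,120,.06),t(222,137,.06)]; d=f[0]-f[1]; print("fence",sum(f)/2,np.linalg.norm(d),np.degrees(np.arctan2(d[0],d[1])))
s=[t(*p,.033) for p in((521,132),(555,138),(590,143),(624,148),(657,153))]; d=s[0]-s[4]
print("slots",np.mean(s,0),np.linalg.norm(d),np.degrees(np.arctan2(d[0],d[1])))
r=[t(481,127,.033),t(697,160,.033)];d=r[0]-r[1];print("rail",sum(r)/2,np.linalg.norm(d),np.degrees(np.arctan2(d[0],d[1])))
c=[t(*p,.03) for p in((444,15),(755,63),(733,270),(413,228))]
print("tray",np.mean(c,0),[np.linalg.norm(c[i]-c[i-1]) for i in range(4)],[np.degrees(np.arctan2(*(c[i]-c[j])[:2])) for i,j in((0,1),(3,2))])
print("jars",*[t(*p,.096)[:2] for p in((490,47),(713,85),(698,210))])
# scene check
fc=sum(f)/2; print([proj("scene",p) for p in (f[0],f[1],s[0],s[4])], proj("top",ctrl.get_state()["eef_pos"]),proj("scene",ctrl.get_state()["eef_pos"]))
s=ctrl.get_state();from scipy.spatial.transform import Rotation as R
print(R.from_quat(s["tcp_rot"]).as_matrix())
```

```text
fence [0.4579 0.1539 0.06  ] 0.16878215892581175 4.017985369332436
slots [ 0.4565 -0.246   0.033 ] 0.11897856521942547 7.9427076125324
rail [ 0.4559 -0.2456  0.033 ] 0.1889094998473353 7.849625678555253
tray [ 0.4566 -0.2436  0.03  ] [np.float64(0.18933553968250738), np.float64(0.2746952999957885), np.float64(0.18284736099539595), np.float64(0.277353637729969)] [np.float64(7.959780845308463), np.float64(6.61141471933101)]
jars [ 0.5265 -0.1554] [ 0.4972 -0.3428] [ 0.3914 -0.3292]
[(np.float64(259.91031212516424), np.float64(210.365444937376)), (np.float64(282.613740066545), np.float64(231.75475132375163)), (np.float64(337.1140760213275), np.float64(279.32381321560365)), (np.float64(358.78331180706715), np.float64(303.37634930894166))] (np.float64(49.56634687160158), np.float64(297.5799459110192)) (np.float64(140.06195825761506), np.float64(128.7426055193527))
[[-0.9317  0.3633 -0.0011]
 [ 0.3633  0.9317 -0.0019]
 [ 0.0003 -0.0022 -1.    ]]
```

```bash
cat >> h.py <<'E'
from scipy.spatial.transform import Rotation as R
np.set_printoptions(precision=4,suppress=True)
def plan(p,yaw):
    "row from now to TCP p, tool down, tool y at yaw deg in world xy"
    s=ctrl.get_state(); A=R.from_quat(s["tcp_rot"]); y=np.radians(yaw)
    Y=np.array([np.cos(y),np.sin(y),0]);Z=np.array([0,0,-1.]);B=R.from_matrix(np.column_stack([np.cross(Y,Z),Y,Z]))
    return np.r_[(A.inv()*B).as_rotvec()/2/np.pi, A.inv().apply(np.array(p)-s["eef_pos"])/.2]
def st():
    s=ctrl.get_state(); m=R.from_quat(s["tcp_rot"]).as_matrix()
    print(round(s["time"],2),s["eef_pos"],"yaw",np.degrees(np.arctan2(m[1,1],m[0,1])).round(2),"tilt",m[:2,2],"F",s["contact_force"],"M",s["wrist_torque"],"open",round(s["opening"],3),round(s["finger_force"],1))
E
python3 -c "
from h import *
print(plan([.36,.44,.2],30),plan([.458,.28,.13],-4))"
```

```text
[-0.0003  0.0001  0.1075 -0.8785 -0.6681  0.2213] [-0.0003  0.0002  0.2019 -1.6257 -1.2347  0.5723]
```

>>> send_rows(moves="0 0 0.107 -0.88 -0.67 0.2 1;0 0 0.107 -0.88 -0.67 0.2 1;0 0 0.107 -0.88 -0.67 0.2 1;0 0 0.107 -0.88 -0.67 0.2 1;0 0 0.107 -0.88 -0.67 0.2 1", newtons=40)

```text
time: 0.72
eef_pos: [0.3611, 0.4378, 0.204]
tcp_rot: [0.5, 0.866, -0.001, -0.0]
contact_force: [-0.2, 0.6, 0.6]
opening: 1.002
finger_force: 0.0
```

```bash
python3 -c "
from h import *
st();print(plan([.458,.154,.12],-4))"
```

```text
0.72 [0.3611 0.4378 0.204 ] yaw 29.97 tilt [-0.0019 -0.0017] F [-0.1711  0.5783  0.6297] M [ 0.0535  0.0182 -0.0563] open 1.002 0.0
[-0.0004  0.0002  0.0944 -1.4711 -0.2882  0.4218]
```

>>> send_rows(moves="0 0 0.094 -0.98 -0.19 0.28 1;0 0 0.094 -0.98 -0.19 0.28 1;0 0 0.094 -0.98 -0.19 0.28 1;0 0 0.094 -0.98 -0.19 0.28 1;0 0 0.094 -0.98 -0.19 0.28 1")

```text
time: 1.35
eef_pos: [0.4261, 0.2513, 0.149]
tcp_rot: [0.73, 0.684, -0.0, -0.0]
contact_force: [-0.2, 0.1, -0.1]
opening: 1.001
finger_force: 0.0
```

```bash
python3 -c "
from h import *
st();print(plan([.458,.154,.12],-4),plan([.458,.154,.043],-4))"
```

```text
1.35 [0.4261 0.2513 0.149 ] yaw -3.7 tilt [-0.001   0.0002] F [-0.175   0.1207 -0.0601] M [ 0.013  -0.0287  0.025 ] open 1.001 0.0
[-0.0002 -0.      0.0008 -0.4754  0.1906  0.1446] [-0.0002 -0.      0.0008 -0.4755  0.191   0.5296]
```

>>> send_rows(moves="0 0 0.001 -0.475 0.19 0.1 1;0 0 0.001 -0.475 0.19 0.14 1;0 0 0.001 -0.475 0.19 0.14 1;0 0 0.001 -0.475 0.19 0.3 1;0 0 0.001 -0.475 0.19 0.43 1;0 0 0.001 -0.475 0.19 0.53 1;0 0 0.001 -0.475 0.19 0.53 1;0 0 0.001 -0.475 0.19 0.53 1")

```text
time: 2.35
eef_pos: [0.4588, 0.1556, 0.0445]
tcp_rot: [0.731, 0.683, 0.001, 0.0]
contact_force: [1.2, 0.0, 0.5]
opening: 1.004
finger_force: 0.0
```

```bash
python3 -c "
from h import *
snap('top','pics/top1.png');snap('scene','pics/scene1.png');st()
a=cv2.imread('pics/top1.png')[195:277,200:312];b=cv2.imread('pics/scene1.png')[170:270,220:330]
cv2.imwrite('pics/c2.png',cv2.convertScaleAbs(np.hstack([cv2.resize(a,(400,293)),cv2.resize(b,(322,293))]),alpha=1.6))"
```

```text
2.45 [0.459  0.1551 0.0448] yaw -3.96 tilt [0.0027 0.0005] F [-0.5142  0.2971  0.7755] M [-0.0626  0.0286 -0.0141] open 1.002 0.0
```

View pics/c2.png

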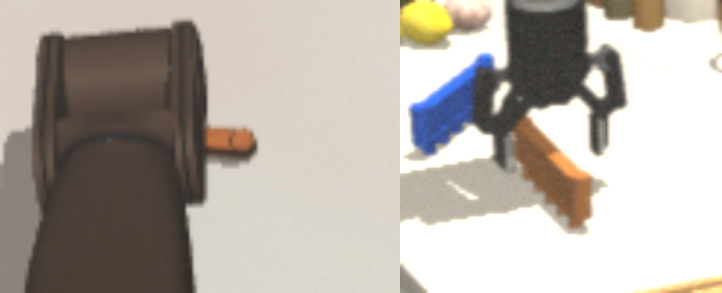

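The open fingers straddle the fence, so I'm closing on it.

>>> send_rows(moves="0 0 0 0 0 0 -1;0 0 0 0 0 0 -1;0 0 0 0 0 0 -1;0 0 0 0 0 0 -1;0 0 0 0 0 0 -1;0 0 0 0 0 0 -1;0 0 0 0 0 0 -1;0 0 0 0 0 0 -1", newtons=60)

```text
time: 3.45
eef_pos: [0.4583, 0.1542, 0.0435]
tcp_rot: [0.732, 0.682, 0.0, 0.0]
contact_force: [-1.0, -0.8, 2.3]
opening: 0.199
finger_force: 59.0
```

```bash
python3 -c "
from h import *
st()"
```

```text
3.45 [0.4583 0.1542 0.0435] yaw -4.03 tilt [ 0.0004 -0.0001] F [-1.0331 -0.7749  2.3379] M [-0.1401  0.0837 -0.0314] open 0.199 59.0
```

>>> send_rows(moves="0 0 0 0 0 -0.15 -1;0 0 0 0 0 -0.4 -1;0 0 0 0 0 -0.65 -1;0 0 0 0 0 -0.8 -1;0 0 0.005 -0.15 0 -0.8 -1;0 0 0.011 -0.35 0 -0.8 -1;0 0 0.011 -0.6 0 -0.8 -1;0 0 0.011 -0.85 0 -0.8 -1;0 0 0.011 -0.98 0 -0.8 -1")

```text
time: 4.58
eef_pos: [0.4433, -0.0429, 0.2023]
tcp_rot: [0.755, 0.655, -0.0, -0.001]
contact_force: [0.7, 0.6, -1.7]
opening: 0.2
finger_force: 58.8
```

```bash
python3 -c "
from h import *
st();print(plan([.4565,-.246,.2],-7.9))"
```

```text
4.58 [ 0.4433 -0.0429  0.2023] yaw -8.09 tilt [-0.0015  0.0004] F [ 0.7102  0.6074 -1.6974] M [0.0332 0.0203 0.0152] open 0.2 58.8
[-0.0002 -0.     -0.0005 -0.9963  0.2083  0.0109]
```

>>> send_rows(moves="0 0 -0.0005 -0.3 0.06 0.01 -1;0 0 -0.0005 -0.6 0.12 0.01 -1;0 0 -0.0005 -0.85 0.18 0.01 -1;0 0 -0.0005 -0.995 0.21 0.01 -1;0 0 -0.0005 -0.995 0.21 0.01 -1;0 0 -0.0005 -0.995 0.21 0.01 -1;0 0 -0.0005 -0.995 0.21 0.01 -1")

```text
time: 5.45
eef_pos: [0.4581, -0.2428, 0.2009]
tcp_rot: [0.753, 0.658, 0.0, -0.001]
contact_force: [-0.1, 0.4, -1.4]
opening: 0.196
finger_force: 58.9
```

Run:
```python
from h import *
snap('top','pics/top2.png');snap('scene','pics/scene2.png');st();print(plan([.4565,-.246,.095],-7.9))
a=cv2.imread('pics/top2.png')[180:282,310:432];b=cv2.imread('pics/scene2.png')[180:340,250:430]
cv2.imwrite('pics/c3.png',cv2.convertScaleAbs(np.hstack([cv2.resize(a,(420,351)),cv2.resize(b,(380,351))]),alpha=1.6))
```

```text
5.55 [ 0.4582 -0.243   0.2012] yaw -7.72 tilt [-0.0001  0.0002] F [-0.2916  0.3675 -2.1958] M [0.0396 0.0176 0.0583] open 0.198 58.9
[-0.     -0.      0.0005 -0.016  -0.0065  0.5312]
```

View pics/c3.png

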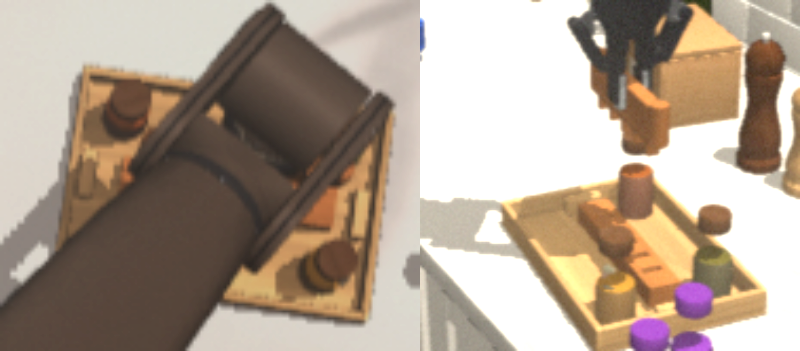

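The fence is held upright over the tray and the jars are undisturbed. Lowering to just above the rail.

>>> send_rows(moves="0 0 0 -0.015 -0.008 0.2 -1;0 0 0 -0.015 -0.008 0.4 -1;0 0 0 -0.015 -0.008 0.53 -1;0 0 0 -0.015 -0.008 0.59 -1;0 0 0 -0.015 -0.008 0.6 -1;0 0 0 -0.015 -0.008 0.6 -1")

```text
time: 6.3
eef_pos: [0.457, -0.2473, 0.0826]
tcp_rot: [0.753, 0.657, 0.0, 0.001]
contact_force: [0.3, -0.7, -2.5]
opening: 0.201
finger_force: 58.8
```

Run:
```python
from h import *
st();print(plan([.4565,-.246,.075],-7.9))
```

```text
6.3 [ 0.457  -0.2473  0.0826] yaw -7.79 tilt [ 0.0017 -0.0014] F [ 0.3148 -0.6591 -2.5357] M [-0.0131  0.0039  0.0021] open 0.201 58.8
[ 0.0003  0.0002  0.0003  0.0062 -0.0037  0.0377]
```

>>> send_rows(moves="0 0 0 0.003 0 0.01 -1;0 0 0 0.006 0 0.02 -1;0 0 0 0.006 0 0.03 -1;0 0 0 0.006 0 0.04 -1;0 0 0 0.006 0 0.04 -1;0 0 0 0.006 0 0.04 -1")

```text
time: 7.05
eef_pos: [0.4563, -0.2457, 0.0733]
tcp_rot: [0.754, 0.657, -0.0, -0.0]
contact_force: [-1.1, -1.8, -1.4]
opening: 0.198
finger_force: 58.8
```

Run:
```python
from h import *
st()
```

```text
7.05 [ 0.4563 -0.2457  0.0733] yaw -7.8 tilt [-0.0002 -0.    ] F [-1.1367 -1.8166 -1.4173] M [-0.0594 -0.0019  0.0368] open 0.198 58.8
```

>>> send_rows(moves="0 0 0 0 0 0.007 -1;0 0 0 0 0 0.014 -1;0 0 0 0 0 0.02 -1;0 0 0 0 0 0.02 -1;0 0 0 0 0 0.02 -1")

```text
time: 7.68
eef_pos: [0.4564, -0.2457, 0.0693]
tcp_rot: [0.754, 0.657, -0.0, 0.0]
contact_force: [-0.6, -0.5, -1.2]
opening: 0.198
finger_force: 58.8
```

Run:
```python
from h import *
st()
```

```text
7.67 [ 0.4564 -0.2457  0.0693] yaw -7.8 tilt [-0.0001 -0.0001] F [-0.6093 -0.4877 -1.2126] M [-0.1044  0.0299  0.0212] open 0.198 58.8
```

The tool is 7 mm below first-contact height with no upward force, so the tongues have dropped in. Continuing down.

>>> send_rows(moves="0 0 0 0 0 0.008 -1;0 0 0 0 0 0.016 -1;0 0 0 0 0 0.024 -1;0 0 0 0 0 0.032 -1;0 0 0 0 0 0.036 -1;0 0 0 0 0 0.036 -1;0 0 0 0 0 0.036 -1")

```text
time: 8.55
eef_pos: [0.4564, -0.2457, 0.0621]
tcp_rot: [0.754, 0.657, -0.0, 0.0]
contact_force: [-0.5, -1.3, -1.3]
opening: 0.196
finger_force: 58.9
```

Run:
```python
from h import *
st()
```

```text
8.55 [ 0.4564 -0.2457  0.0621] yaw -7.8 tilt [-0.     -0.0001] F [-0.4682 -1.2598 -1.3212] M [-0.1684  0.0441  0.0104] open 0.196 58.9
```

>>> send_rows(moves="0 0 0 0 0 0.006 -1;0 0 0 0 0 0.012 -1;0 0 0 0 0 0.018 -1;0 0 0 0 0 0.018 -1;0 0 0 0 0 0.018 -1")

```text
time: 9.18
eef_pos: [0.4565, -0.2458, 0.0589]
tcp_rot: [0.754, 0.657, -0.0, 0.0]
contact_force: [-3.0, -0.9, 2.3]
opening: 0.196
finger_force: 59.5
```

Run:
```python
from h import *
st()
```

```text
9.18 [ 0.4565 -0.2458  0.0589] yaw -7.8 tilt [ 0.0001 -0.0002] F [-3.0326 -0.8618  2.2628] M [0.0303 0.2325 0.0028] open 0.196 59.5
```

>>> send_rows(moves="0 0 0 0 0 0.004 -1;0 0 0 0 0 0.009 -1;0 0 0 0 0 0.013 -1;0 0 0 0 0 0.013 -1;0 0 0 0 0 0.013 -1;0 0 0 0 0 0.013 -1")

```text
time: 9.93
eef_pos: [0.4566, -0.2458, 0.0568]
tcp_rot: [0.754, 0.657, -0.0, -0.0]
contact_force: [-3.5, 0.9, 6.8]
opening: 0.2
finger_force: 60.2
```

Run:
```python
from h import *
st()
```

```text
9.93 [ 0.4566 -0.2458  0.0568] yaw -7.79 tilt [-0.0003  0.    ] F [-3.5095  0.8665  6.8238] M [ 0.1254  0.6013 -0.0137] open 0.2 60.2
```

>>> send_rows(moves="0 0 0 0 0 0.003 -1;0 0 0 0 0 0.006 -1;0 0 0 0 0 0.006 -1;0 0 0 0 0 0.006 -1;0 0 0 0 0 0.006 -1;0 0 0 0 0 0.006 -1")

```text
time: 10.68
eef_pos: [0.4566, -0.2458, 0.056]
tcp_rot: [0.754, 0.657, -0.0, -0.0]
contact_force: [-4.5, 1.2, 9.8]
opening: 0.199
finger_force: 60.5
```

Run:
```python
from h import *
st()
```

```text
10.68 [ 0.4566 -0.2458  0.056 ] yaw -7.79 tilt [-0.0004  0.0001] F [-4.4942  1.1981  9.7937] M [ 0.2487  0.7955 -0.0189] open 0.199 60.5
```

Pressing at 9.8 N. Easing off the spring, opening half-way, then retreating straight up.

>>> send_rows(moves="0 0 0 0 0 -0.006 -1;0 0 0 0 0 -0.012 -1;0 0 0 0 0 -0.016 -1;0 0 0 0 0 -0.016 -1;0 0 0 0 0 -0.016 0;0 0 0 0 0 -0.016 0;0 0 0 0 0 -0.016 0;0 0 0 0 0 -0.016 0;0 0 0 0 0 -0.016 0;0 0 0 0 0 -0.016 0;0 0 0 0 0 -0.016 0")

```text
time: 12.05
eef_pos: [0.4564, -0.2457, 0.058]
tcp_rot: [0.754, 0.657, 0.0, 0.0]
contact_force: [0.6, 1.0, -0.4]
opening: 0.495
finger_force: 0.0
```

Run:
```python
from h import *
st()
```

```text
12.05 [ 0.4564 -0.2457  0.058 ] yaw -7.8 tilt [ 0.0001 -0.0001] F [ 0.6041  0.9873 -0.4046] M [ 0.0073  0.013  -0.0015] open 0.495 0.0
```

>>> send_rows(moves="0 0 0 0 0 -0.1 0;0 0 0 0 0 -0.3 0;0 0 0 0 0 -0.55 0;0 0 0 0 0 -0.75 0;0 0 0 0.2 0 -0.8 0;0 0 0 0.5 0 -0.8 0;0 0 0 0.75 0 -0.8 0;0 0 0 0.95 0 -0.8 0;0 0 0 0.95 0 -0.8 0;0 0 0 0.95 0 -0.8 0")

```text
time: 13.3
eef_pos: [0.4822, -0.0577, 0.218]
tcp_rot: [0.753, 0.658, -0.0, 0.0]
contact_force: [0.5, 0.1, -0.3]
opening: 0.501
finger_force: 0.0
```

Run:
```python
from h import *
snap('top','pics/top3.png');snap('scene','pics/scene3.png');st()
a=cv2.imread('pics/top3.png')[180:282,310:432];b=cv2.imread('pics/scene3.png')[220:340,270:420]
cv2.imwrite('pics/c4.png',cv2.convertScaleAbs(np.hstack([cv2.resize(a,(410,343)),cv2.resize(b,(390,343))]),alpha=1.6))
# fence home prediction: centre at slot centre, z top .077, shoulder .033
u=np.array([np.sin(np.radians(7.9)),np.cos(np.radians(7.9)),0]);c=np.array([.4565,-.2455,.077])
for n,(x0,y0,sx,sy) in {'top':(310,180,410/122,343/102),'scene':(270,220,390/150,343/120)}.items():
    for s in(85,-85):
        p=proj(n,c+u*s/1000); print(n,s,(p[0]-x0)*sx+(410 if n=='scene' else 0),(p[1]-y0)*sy)
```

```text
13.4 [ 0.4822 -0.0584  0.2179] yaw -7.88 tilt [-0.0001 -0.0003] F [ 0.499   0.8253 -0.5352] M [ 0.0059 -0.0331  0.0336] open 0.501 0.0
top 85 131.4097868873544 163.91837872997124
top -85 322.64855500327394 193.31671688610697
scene 85 573.0523757446292 109.07242159517952
scene -85 654.9042600579311 203.6278174421815
```

View pics/c4.png

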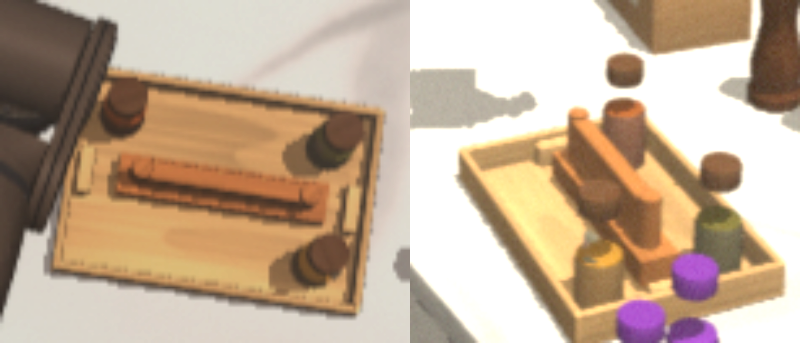

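The fence stands upright with its shoulder on the rail. Its ends, at about (575,112) and (650,198) in the scene crop, match the predicted home pose, and the three jars are where they were.

```bash
python3 -c "
from plant import ctrl
print(ctrl.sign_off())"
```

```text
the job is handed in; nothing more can be done
None
```

The wooden fence is home on the slotted rail: all five tongues are in their slots, it was pressed down with about 10 N before release, the jars are undisturbed, and the job is handed in at about 13.4 s.

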